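# Tamp the heat sinks down level in their parts box

## Task

In one of the two black parts boxes two of the finned heat sinks have ended up leaning against the end walls and stick out above the rim, so the next box cannot be stacked on it. Take the wide tamper with the rectangular foot by its handle and tamp down in that box until those two lie flat and level with the rest, without touching them with the fingers. Then lift the tamper out and stand it back on the bench on its foot.

Things in the scene. Friction and masses are not known exactly. Their poses are not given: they have to be found in the camera images.
- tamper: Wide hand tamper standing on its flat aluminium foot: foot 132 mm along its x, 96 mm along its y, 8 mm thick; from its middle a square wooden handle, 28 x 28 mm (sides along x and y), rises to 105 mm above the underside. About 0.4 kg. Origin: centre of the foot's underside, z up along the handle. (The small round steel presser is another tool.)
- box: The black open box to be tamped, fixed: outside 164 mm (its x) x 128 mm (its y), 45 mm high, walls and floor 4 mm. Origin: centre of its underside, z up. Set in lengthwise and central, the tamper's foot has 12 mm to spare all round. Holds four heat sinks on its floor: two leaning, two flat beside them. The like box with all four flat is finished and not listed.
- sink_a: Loose finned aluminium block 70 mm (x, along fins) x 50 (y) x 14 (z), 90 g. Origin: centre of its underside, z out of the fins. Leans 31 degrees on the box's -x end wall in the +y half, high end at the wall, 7 mm above the rim. A flat press at its high end slides its low end inwards until it lies flat, top 18 mm above the bench; a press at its middle may jam.
- sink_b: The same kind of heat sink, leaning likewise on the box's +x end wall, in the -y half.
Things that resemble listed ones, but are neither listed nor needed, are in the scene too. What is shaped like the tamper but orange or pink is not meant.

How it is judged:
On the way, in this order (a step that is already met when the one before it is completed fails the run):
1. the tamper is lifted off the bench (height (world z) of tamper above 0.055 m), for 0.1 s.
2. the tamper's foot is down in the box, below its rim, and both leaning heat sinks lie flat under it (z of tamper in the frame of box below 0.032 m and horizontal distance between tamper and box below 0.03 m and angle between each of sink_a, sink_b's own z axis and vertical below 0.17 rad), for 0.1 s.
At the end, for the whole second after the job is handed in: Both heat sinks that leaned lie flat on the floor of their box (tilted less than 8.5 degrees, underside less than 12 mm above the box's underside), and the tamper stands upright on its foot on the bench (within 10 mm of it, within 10 degrees), released and at rest (angle between each of sink_a, sink_b's own z axis and vertical below 0.15 rad and z of each of sink_a, sink_b in the frame of box below 0.012 m and horizontal distance between each of sink_a, sink_b and box below 0.08 m and height (world z) of tamper below 0.01 m and angle between tamper's own z axis and vertical below 0.17 rad and linear speed of tamper below 0.03 m/s); the robot touches nothing.
It fails at once if the fingers touch a leaning heat sink (contact force between the fingers and sink_a above 1 N or contact force between the fingers and sink_b above 1 N).
It also fails if it takes over 43 s, if anything falls off the work surface, if the arm or the gripper's body presses on something with over 40 N, if the wrist force passes 120 N, or if a joint passes its speed limit or range.

## Robot

A 7-joint arm with a two-finger parallel gripper is mounted at the origin on the work surface. World frame = base frame: x ahead of the robot, y to its left, z up, the work surface at z = 0. Lengths are in m, angles in rad, forces in N, time in s.
With the tool pointing down it reaches from about 0.4 to 0.875 m from the base axis. Payload 19.3 kg.
Tool frame: the origin (TCP) lies midway between the tips of the shut fingers; the grasp point (between the pads) lies 19 mm behind it; z points along the fingers, y is the line along which they close (so a half turn about z gives the same grasp; the last joint's range is limited). The gripper opens to 85 mm and grips with 20 to 120 N. Pads are 22 mm wide; open, the fingers measure 114 mm over their backs; the gripper's body (76 mm by 85 mm) begins 54 mm behind the grasp point. The pads swing forward as they close: fully open they stand 13 mm farther back than shut.
Start: joints at [1.1, 0.521, -0.036, 1.599, 0.021, 1.021, -0.113], TCP at [0.244, -0.575, 0.231] pointing down, gripper open.
Joint ranges: [-2.91, 2.91], [-0.3, 2.13], [-1.5, 1.42], [0.17, 2.43], [-1.26, 4.41], [0.16, 1.93], [-2.52, 2.52]. Speed limits (rad/s): [1.89, 1.89, 2.39, 2.39, 3.01, 3.01, 3.01].

## Interface

Orientations are given as [roll, pitch, yaw] about the fixed x, y, z axes, in that order (R = Rz(yaw) Ry(pitch) Rx(roll)).
In Python, from workcell import * gives the robot as it stands. The module is installed in compiled form; this text tells all that it offers.
- The arm moves only by the tool play_rows, never from a script. Its argument "deltas" is a list of rows, each a list of 7 numbers: the shift along the tool's x, y, z in units of 500 mm (1.0 is 500 mm), then the turn, a rotation vector about the tool's x, y, z in units of 120 degrees (1.0 is 120 degrees), then the closure, from 0 (fully open) to 1 (shut). A call has 1 to 10 rows; each row is the pose to reach, as a shift and turn from the pose commanded when the call began, along the tool's axes at that moment; what a row does not reach only later rows make up. A row lasts 1/10 s, in which the tool goes at most 50 mm and 8.59 degrees, less where a joint would pass 70% of its speed; a pose out of reach is approached as far as the arm can. A call with a number of a shift or a turn outside -1 to 1 is refused whole. A call with a gripper value outside its range is refused whole. The fingers move at their own pace and stop on an object; "newtons" is the grip in N (left out, the last holds). Time passes only in rows, so rows that repeat a pose let the fingers close. It gives the time, the measured TCP pose, the force, the opening and the grip force at its end, in the units of the state.
- observe(): the state, without advancing time (a new reading comes with each control period).
- grab_frame(name): name is "scene" or "side" or "wrist"; returns the picture (384x512x3 uint8, red, green, blue); there is no depth.
- get_calibration(name): a dict with "fovy" (degrees; the focal length in pixels is half the picture's height over the tangent of half this angle, whatever the lens; pixels are square), "cx", "cy" (the principal point, pixels), "xyz" and "rotation" of the camera in the world. Camera axes: x right, y down, z forward; pixel columns grow to the right and rows downward; lengths in m; the calibration is good to about 2 mm. A picture is of the moment at which its call begins: read the wrist's pose just before it. get_calibration takes no time and is no camera call; for the wrist camera it gives the pose at the moment of the call.
- job_done(): hands the job in; it is judged then, once.
The state is a dict: "clock": time; "qpos": joint angles; "qd": joint speeds; "joint_efforts": joint torques, N m; "position": TCP position; "tool_rot": TCP orientation; "force": force on the tool from outside, world axes, zero at the start; "moment": the same for the moment, N m; "grip_width": finger opening in m; "finger_force": force on a finger pad.
Only numpy, scipy, OpenCV 4.12 (cv2) and the standard library are available. Lean on these libraries where they do the work, as an engineer would, in place of code of your own. Each camera call takes 0.05 s, during which the arm holds its last target. There are 200 camera calls.

## Working session

There is one attempt and no reset: what is moved stays moved. The work goes in short steps, Python scripts to look and compute and a tool call to move; the robot and the scene stay as the last step left them, time stands still between calls to the robot, and variables do not carry over. Pictures are saved under pics/ and viewed, at most 10 in all, crops included, and the job is handed in when it is done.

Besides the shell and the picture viewer there is one more tool, called after "Emit:" by a JSON object that holds its "name" and its "arguments", one argument or row to a line. play_rows: Moves the arm, as the interface text tells. Its arguments: {"type":"object","properties":{"deltas":{"type":"array"},"newtons":{"type":"number"}},"required":["deltas"]}

```bash
mkdir -p pics; cat > h.py <<'E'
from workcell import *
import numpy as np, cv2
def cal(n):
    c=get_calibration(n); f=192/np.tan(np.radians(c['fovy'])/2); R=np.array(c['rotation'])
    return f,c['cx'],c['cy'],np.array(c['xyz']),R
def pix2w(n,u,v,z,c=None):
    f,cx,cy,p,R=c or cal(n); d=R@np.array([(u-cx)/f,(v-cy)/f,1]); return p+d*(z-p[2])/d[2]
def w2pix(n,P,c=None):
    f,cx,cy,p,R=c or cal(n); q=(np.atleast_2d(P)-p)@R; return np.c_[cx+f*q[:,0]/q[:,2],cy+f*q[:,1]/q[:,2]]
def save(n,name,crop=None,s=1):
    im=grab_frame(n)[:,:,::-1]
    if crop: im=im[crop[1]:crop[3],crop[0]:crop[2]]
    cv2.imwrite('pics/'+name,cv2.resize(im,None,fx=s,fy=s,interpolation=cv2.INTER_CUBIC))
E
python3 - <<'E'
from h import *
for n in('scene','side','wrist'): c=get_calibration(n);print(n,c)
print(observe())
a=grab_frame('scene');b=grab_frame('side')
cv2.imwrite('pics/scene_raw.png',a[:,:,::-1]);cv2.imwrite('pics/side_raw.png',b[:,:,::-1])
cv2.imwrite('pics/scene1.png',cv2.resize(a[:,:,::-1],(800,600),interpolation=cv2.INTER_CUBIC))
cv2.imwrite('pics/side1.png',cv2.resize(b[:,:,::-1],(800,600),interpolation=cv2.INTER_CUBIC))
E
```

```text
scene {'fovy': 56.07469823534491, 'cx': 254.79962356318987, 'cy': 188.71505157996643, 'xyz': array([ 0.87511316, -0.7344886 ,  0.61202237]), 'rotation': array([-2.16344398,  0.01631013,  0.60714109])}
side {'fovy': 55.8768294706642, 'cx': 251.6789942475378, 'cy': 192.19811619875608, 'xyz': array([0.10901242, 0.58980759, 0.83336492]), 'rotation': array([-2.39488027,  0.01573948, -2.71482925])}
wrist {'fovy': 60.69865514133037, 'cx': 258.36194065947916, 'cy': 194.27180626726155, 'xyz': array([ 0.31705939, -0.54615254,  0.37323486]), 'rotation': array([ 2.82637401e+00,  1.09857204e-03, -1.16961427e+00])}
{'clock': 0.0, 'qpos': array([ 1.09981518,  0.52204849, -0.03630554,  1.60000529,  0.02122845,
        1.02109442, -0.1127474 ]), 'qd': array([-0.00120289,  0.00015258,  0.00064608, -0.00064481, -0.00027343,
       -0.00155428,  0.00031518]), 'joint_efforts': array([-1.47071820e-03, -9.27112985e+01,  1.97878920e+00, -3.69938993e+01,
        1.76957552e-02,  8.20889894e-03, -2.29555587e-05]), 'position': array([ 0.24365039, -0.57518311,  0.23070547]), 'tool_rot': array([-3.14042856e+00,  1.18423749e-04,  4.00819715e-01]), 'force': array([-0.46168951, -0.4538668 ,  0.15603998]), 'moment': array([-0.04298802, -0.01147299,  0.0223039 ]), 'finger_force': 0.0, 'grip_width': 0.08529747815450144}
```

View pics/scene1.png

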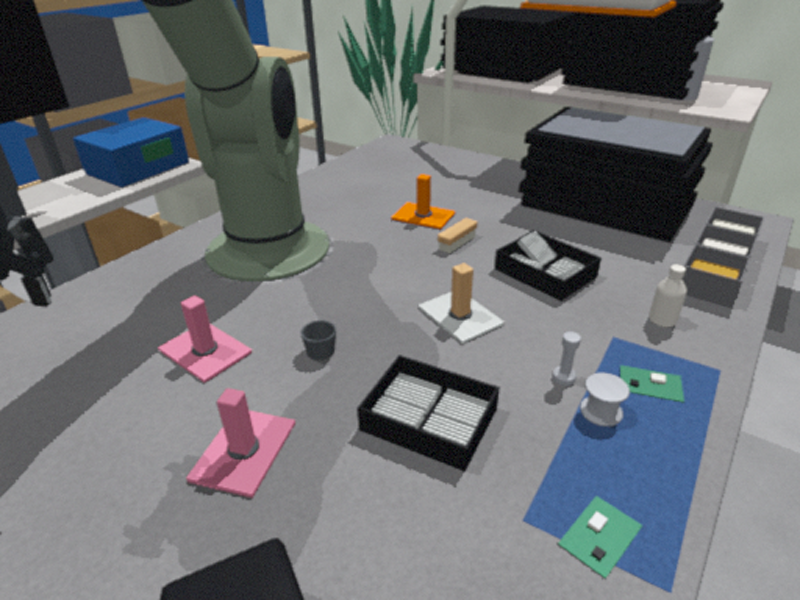

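View pics/side1.png

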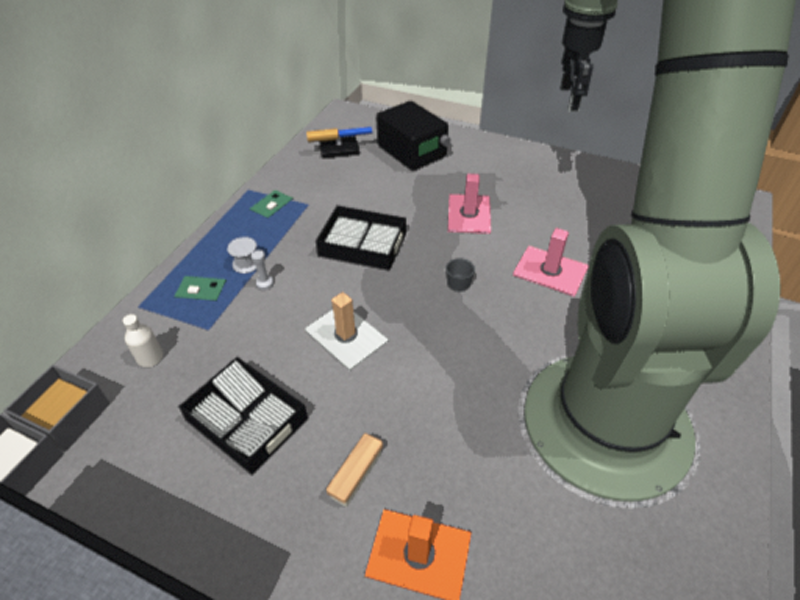

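Tamper candidates in the side view: pink at (470,210) and (553,262), orange at (418,550), and a wooden handle on a bare aluminium foot at (345,330). Only the last matches the description, since pink and orange are excluded and the steel presser is at (262,270). Box candidates: (362,238), where all the sinks look flat, and (243,415), which has tilted sinks. I'll confirm both choices in one enlarged crop.

```bash
python3 - <<'E'
s=open('h.py').read().replace("R=np.array(c['rotation'])","R=Rot.from_euler('xyz',c['rotation']).as_matrix()").replace("import numpy","from scipy.spatial.transform import Rotation as Rot\nimport numpy",1)
open('h.py','w').write(s)
import cv2
b=cv2.imread('pics/side_raw.png')[180:310,105:260]
cv2.imwrite('pics/side2.png',cv2.resize(b,None,fx=4.6,fy=4.6,interpolation=cv2.INTER_CUBIC)) 
E
python3 -c "
from h import *
print(w2pix('side',[[0,0,0],[.5,0,0],[.5,.2,0]]),w2pix('scene',[[.5,0,0],[.5,.2,0]]))"
```

```text
[[388.72658519 269.62223389]
 [218.83524626 210.28968038]
 [183.59515525 263.06597612]] [[297.60186305 206.27320796]
 [328.23432209 175.06660557]]
```

View pics/side2.png

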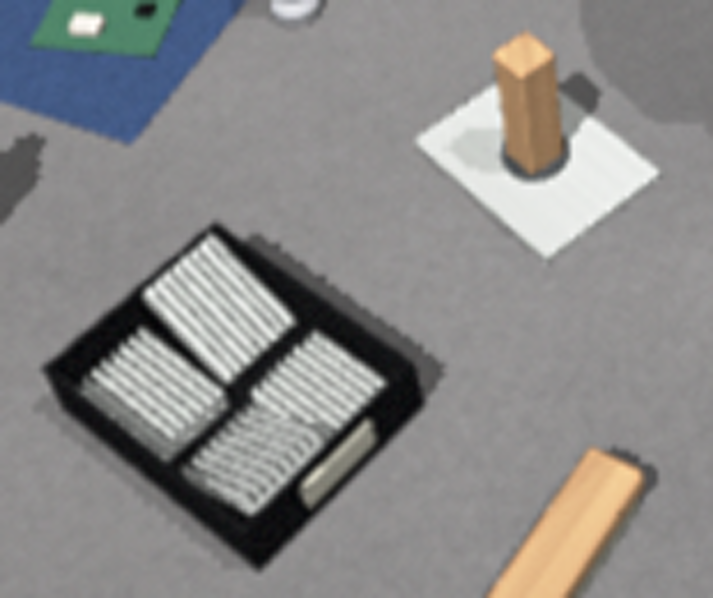

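The crop confirms both. The tamper has a wooden handle and an aluminium foot, with corners at (415,138), (547,260) and (660,172) and the handle top at about (525,55). The box with tilted sinks has rim corners at (215,225), (425,400), (260,568) and (45,370).

```bash
python3 - <<'E'
from h import *
from scipy.optimize import least_squares
c=cal('side')
def raw(p): p=np.array(p,float); return p/4.6+[105,180]
box=raw([(215,225),(425,400),(260,568),(45,370)])
W=np.array([pix2w('side',u,v,.045,c) for u,v in box]);print(W, np.linalg.norm(W-np.roll(W,-1,0),axis=1))
foot=raw([(415,138),(547,260),(660,172)])
F=np.array([pix2w('side',u,v,.008,c) for u,v in foot]);print(F,np.linalg.norm(F[0]-F[1]),np.linalg.norm(F[1]-F[2]))
top=pix2w('side',*raw([(525,55)])[0],.105,c);print('handle top',top,'foot c',(F[0]+F[2])/2)
print('box c',W.mean(0))
def yaw(d): return np.degrees(np.arctan2(d[1],d[0]))
print([yaw(W[(i+1)%4]-W[i]) for i in range(4)],yaw(F[1]-F[0]),yaw(F[2]-F[1]))
E
```

```text
[[0.6156898  0.16412974 0.045     ]
 [0.44130994 0.21666246 0.045     ]
 [0.4684338  0.3346972  0.045     ]
 [0.64363455 0.28559039 0.045     ]] [0.1821209  0.12111112 0.18195269 0.12463386]
[[ 0.5613774   0.03302049  0.008     ]
 [ 0.43831012  0.08448521  0.008     ]
 [ 0.40414257 -0.0052817   0.008     ]] 0.1333948047161466 0.09604957191240149
handle top [0.48086632 0.01587762 0.105     ] foot c [0.48275999 0.01386939 0.008     ]
box c [0.54226702 0.25026995 0.045     ]
[np.float64(163.2348350680502), np.float64(77.05836283167343), np.float64(-15.657588839309597), np.float64(-102.95670501925362)] 157.30611701167007 -110.838087507106
```

The tamper is near (0.482, 0.014) at yaw about 158°. The box is near (0.542, 0.250), but its long side reads 182 mm instead of 164, so I'll get a closer wrist view. I'll swing to (0.53, 0.19), where both should be in view.

Emit:
{"name": "play_rows", "arguments": {
  "deltas": [
    [0.03,-0.03,0,0,0,-0.01,0],
    [0.08,-0.085,0,0,0,-0.03,0],
    [0.14,-0.15,0,0,0,-0.055,0],
    [0.2,-0.21,0,0,0,-0.08,0],
    [0.26,-0.275,0,0,0,-0.1,0],
    [0.32,-0.34,0,0,0,-0.12,0],
    [0.38,-0.4,0,0,0,-0.14,0],
    [0.44,-0.465,0,0,0,-0.16,0],
    [0.5,-0.53,0,0,0,-0.18,0],
    [0.56,-0.59,0,0,0,-0.2,0]
  ]
}}

```text
clock: 1.1
position: [0.3866, -0.1928, 0.2313]
tool_rot: [-3.142, 0.0, 0.821]
force: [1.3, 0.0, 0.3]
grip_width: 0.0851
finger_force: 0.0
```

```bash
cat >> h.py <<'E'
def rel(x,y,z,yaw,base=None):
    """delta units from pose (pos,rpy) to tool-down target"""
    s=observe(); p,r=base or (s['position'],s['tool_rot']); R=Rot.from_euler('xyz',r)
    T=Rot.from_euler('xyz',[np.pi,0,yaw])
    return np.round(np.r_[R.inv().apply(np.array([x,y,z])-p)/.5,(R.inv()*T).as_rotvec()/np.radians(120)],4)
E
python3 -c "
from h import *
s=observe();print(s['clock'],s['position'],s['tool_rot'],s['qpos']);print(rel(.53,.19,.231,1.19))"
```

```text
1.1 [ 0.38663971 -0.19278673  0.23132328] [-3.14157813e+00  1.19138994e-04  8.21369409e-01] [ 0.5802622   0.22604779 -0.29719435  2.06829817  0.08693818  0.85878101
 -0.51610877]
[ 7.558e-01 -3.116e-01  6.000e-04 -0.000e+00  1.000e-04 -1.760e-01]
```

Emit:
{"name": "play_rows", "arguments": {
  "deltas": [
    [0.08,-0.033,0,0,0,-0.02,0],
    [0.165,-0.07,0,0,0,-0.04,0],
    [0.25,-0.105,0,0,0,-0.06,0],
    [0.335,-0.14,0,0,0,-0.08,0],
    [0.42,-0.175,0,0,0,-0.1,0],
    [0.505,-0.21,0,0,0,-0.12,0],
    [0.59,-0.245,0,0,0,-0.14,0],
    [0.675,-0.28,0,0,0,-0.16,0],
    [0.74,-0.305,0,0,0,-0.172,0],
    [0.755,-0.312,0,0,0,-0.176,0]
  ]
}}

```text
clock: 2.1
position: [0.5304, 0.1919, 0.2308]
tool_rot: [-3.14, -0.001, 1.193]
force: [-1.9, -1.3, -0.5]
grip_width: 0.0851
finger_force: 0.0
```

```bash
python3 -c "
from h import *
import pickle
s=observe();print(s['clock'],s['position'],s['tool_rot'],s['qpos'],s['qd'].max())
pickle.dump(cal('wrist'),open('w1.pkl','wb'))
im=grab_frame('wrist')[:,:,::-1];cv2.imwrite('pics/w1_raw.png',im);cv2.imwrite('pics/w1.png',cv2.resize(im,(800,600),interpolation=cv2.INTER_CUBIC))"
```

```text
2.1 [0.53036198 0.1918591  0.23083832] [-3.14040902e+00 -1.47120179e-03  1.19310771e+00] [-0.08011508  0.46391929 -0.51067798  1.74549828  0.26075863  0.99980027
 -1.06540356] 0.054300979187685415
```

View pics/w1.png

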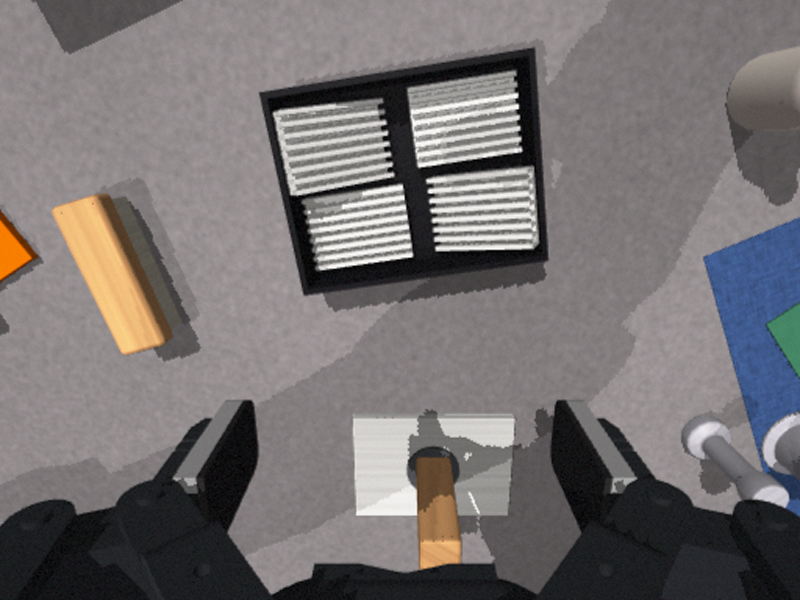

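The box rim corners are at (262,93), (535,48), (547,260) and (305,294). Its upper-left and lower-right sinks lean. The tamper's foot corners are at (353,415), (515,414), (510,515) and (357,516).

```bash
python3 - <<'E'
from h import *
import pickle
from scipy.optimize import least_squares
cw=pickle.load(open('w1.pkl','rb')); cs=cal('side')
S=512/800
def fit(L,B,z,zs,obs,x0):
    k=np.array([[-1,1],[1,1],[1,-1],[-1,-1]])*[L/2,B/2]
    def f(q):
        r=[]
        C=np.cos(q[2]);s=np.sin(q[2]);P=np.c_[k@np.array([[C,s],[-s,C]])+q[:2],np.full(4,z)]
        for n,c,uv,idx in obs: r.append((w2pix(n,P[idx],c)-uv).ravel())
        return np.concatenate(r)
    o=least_squares(f,x0,loss='soft_l1');return o.x,np.round(f(o.x),1)
bw=np.array([(262,93),(535,48),(547,260),(305,294)])*S
fw=np.array([(353,415),(515,414),(510,515),(357,516)])*S
for p,z in((bw,.045),(fw,.008)):
    W=np.array([pix2w('',u,v,z,cw) for u,v in p]);print(W.round(4).tolist(),np.linalg.norm(W-np.roll(W,-1,0),axis=1).round(4),W.mean(0))
# image-left = -tool y?  let order be tried by both half turns
raw=lambda p:np.array(p,float)/4.6+[105,180]
bs=raw([(45,370),(215,225),(425,400),(260,568)])
for L,B,z,p,x0 in((.164,.128,.045,bw,[.54,.25]),(.132,.096,.008,fw,[.48,.014])):
  for a in(-.35,2.8):
    print(fit(L,B,z,0,[('',cw,p,[0,1,2,3])],x0+[a]))
E
```

```text
[[0.4904, 0.3181, 0.045], [0.6485, 0.2815, 0.045], [0.6187, 0.158, 0.045], [0.4612, 0.1953, 0.045]] [0.1622 0.1271 0.1618 0.1262] [0.5547024  0.23820491 0.045     ]
[[0.4429, 0.0807, 0.008], [0.5647, 0.0334, 0.008], [0.5304, -0.0594, 0.008], [0.4068, -0.0116, 0.008]] [0.1307 0.0989 0.1325 0.099 ] [0.48623508 0.01078729 0.008     ]
(array([ 0.55460382,  0.23794844, -0.23018971]), array([-1.4, -0.5,  0.6, -0.3,  1.4,  0.5, -0.6,  1.2]))
(array([ 0.55460382,  0.23794844, -0.23018971]), array([-1.4, -0.5,  0.6, -0.3,  1.4,  0.5, -0.6,  1.2]))
(array([ 0.48631791,  0.01101196, -0.36614552]), array([-0.4,  1.1,  0.6,  0.7, -0.2, -1.2,  0. , -0.9]))
(array([ 0.48631791,  0.01101196, -0.36614552]), array([-0.4,  1.1,  0.6,  0.7, -0.2, -1.2,  0. , -0.9]))
```

Box: (0.555, 0.238), yaw −0.23. Tamper: (0.485, 0.012), yaw −0.37. Next I'll move over the handle and descend.

```bash
python3 - <<'E'
from h import *
print(rel(.485,.012,.231,1.2),rel(.485,.012,.062,1.2))
cs=cal('side')
C,s=np.cos(-.23),np.sin(-.23)
k=np.array([[-1,1],[1,1],[1,-1],[-1,-1]])*[.082,.064]
P=k@np.array([[C,s],[-s,C]])+[.5546,.238]
for z in(.045,0): print(((w2pix('',np.c_[P,np.full(4,z)],cs)-[105,180])*4.6).round())
E
```

```text
[-0.3661  0.0483 -0.0009 -0.0006 -0.0004 -0.0036] [-0.3664  0.0487  0.3371 -0.0006 -0.0004 -0.0036]
[[243. 526.]
 [ 42. 361.]
 [216. 214.]
 [416. 356.]]
[[261. 566.]
 [ 65. 404.]
 [232. 258.]
 [426. 399.]]
```

Emit:
{"name": "play_rows", "arguments": {
  "deltas": [
    [-0.05,0.006,0,0,0,0,0],
    [-0.13,0.017,0,0,0,0,0],
    [-0.22,0.029,0,0,0,-0.003,0],
    [-0.3,0.04,0,0,0,-0.004,0],
    [-0.35,0.047,0,0,0,-0.004,0],
    [-0.366,0.0485,0.02,0,0,-0.004,0],
    [-0.366,0.0485,0.07,0,0,-0.004,0],
    [-0.366,0.0485,0.13,0,0,-0.004,0],
    [-0.366,0.0485,0.19,0,0,-0.004,0],
    [-0.366,0.0485,0.24,0,0,-0.004,0]
  ]
}}

```text
clock: 3.15
position: [0.4835, 0.0089, 0.1095]
tool_rot: [-3.14, 0.0, 1.196]
force: [1.5, -0.2, 0.9]
grip_width: 0.0851
finger_force: 0.0
```

```bash
python3 - <<'E'
from h import *
print(rel(.485,.012,.062,1.2),observe()['position'])
save('side','s3.png',(180,150,280,250),6)
E
```

```text
[ 0.0069  0.0006  0.095  -0.0005  0.0001 -0.0017] [0.4834968  0.00891318 0.10952418]
```

View pics/s3.png

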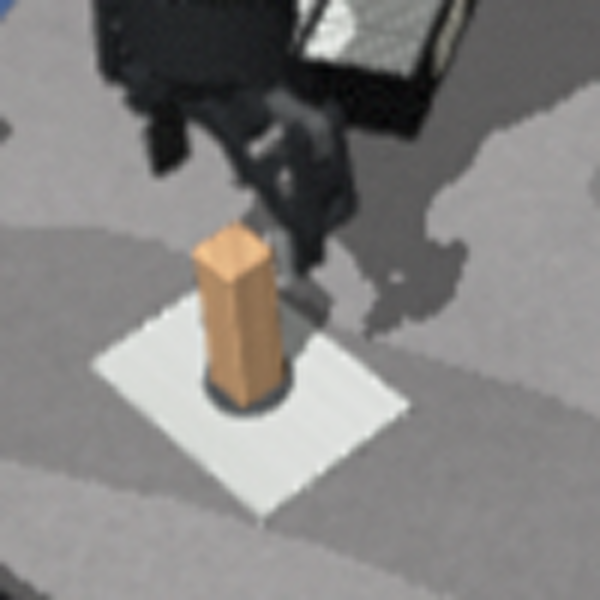

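The fingers straddle the handle, slightly behind its centre in the tool's x. I'll make a small correction, descend, and close.

Emit:
{"name": "play_rows", "arguments": {
  "deltas": [
    [0.004,-0.003,0.03,0,0,0,0],
    [0.004,-0.003,0.07,0,0,0,0],
    [0.004,-0.003,0.092,0,0,0,0],
    [0.004,-0.003,0.094,0,0,0,0],
    [0.004,-0.003,0.094,0,0,0,1],
    [0.004,-0.003,0.094,0,0,0,1],
    [0.004,-0.003,0.094,0,0,0,1],
    [0.004,-0.003,0.094,0,0,0,1],
    [0.004,-0.003,0.094,0,0,0,1],
    [0.004,-0.003,0.094,0,0,0,1]
  ],
  "newtons": 120
}}

```text
clock: 4.2
position: [0.484, 0.0113, 0.065]
tool_rot: [3.141, -0.0, 1.196]
force: [-1.9, -1.0, 12.2]
grip_width: 0.0271
finger_force: 118.0
```

Emit:
{"name": "play_rows", "arguments": {
  "deltas": [
    [0,0,0,0,0,0,1],
    [0,0,-0.03,0,0,0,1],
    [0,0,-0.08,0,0,0,1],
    [0,0,-0.13,0,0,0,1],
    [0,0,-0.18,0,0,0,1],
    [0,0,-0.2,0,0,0,1],
    [0,0,-0.2,0,0,0,1],
    [0,0,-0.2,0,0,0,1]
  ]
}}

```text
clock: 5.0
position: [0.4833, 0.0112, 0.1635]
tool_rot: [-3.141, 0.0, 1.196]
force: [0.2, 0.2, -3.1]
grip_width: 0.0268
finger_force: 119.1
```

```bash
python3 - <<'E'
from h import *
s=observe();print(s['position'],s['tool_rot'],s['force'],s['grip_width'])
import pickle;pickle.dump(cal('wrist'),open('w2.pkl','wb'))
im=grab_frame('wrist')[:,:,::-1];cv2.imwrite('pics/w2.png',cv2.resize(im,(800,600),interpolation=cv2.INTER_CUBIC))
E
```

```text
[0.48328732 0.01116681 0.16345985] [-3.14088257e+00  4.59261552e-04  1.19646983e+00] [ 0.22131526  0.19149246 -3.11458936] 0.026836789919527836
```

View pics/w2.png

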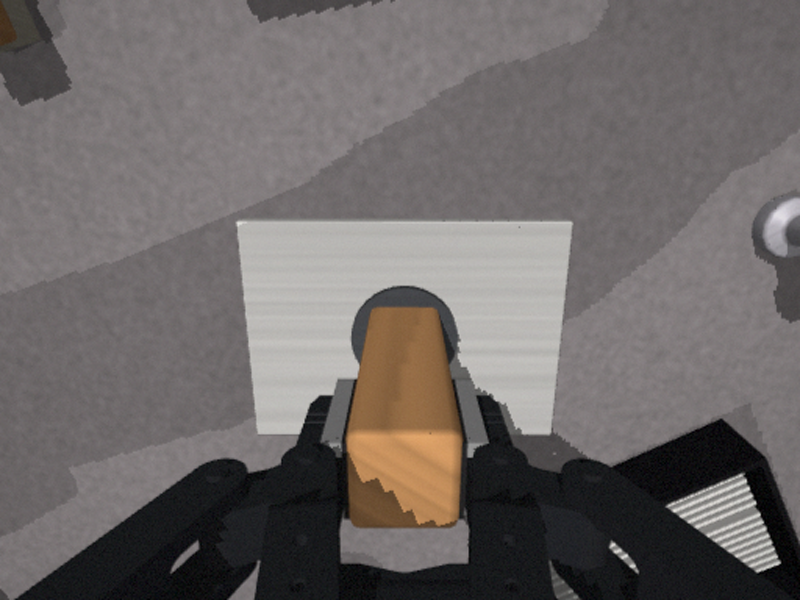

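The tamper hangs square in the grip, with foot-top corners at (237,221), (573,221), (552,435) and (258,436). solvePnP will give its pose in the grip.

```bash
python3 - <<'E'
from h import *
import pickle
f,cx,cy,p,R=pickle.load(open('w2.pkl','rb'))
uv=np.array([(237,221),(573,221),(552,435),(258,436)],float)*.64
k=np.array([[-.066,.048,.008],[.066,.048,.008],[.066,-.048,.008],[-.066,-.048,.008]])
ok,rv,t=cv2.solvePnP(k,uv,np.array([[f,0,cx],[0,f,cy],[0,0,1.]]),None)
Rt=R@cv2.Rodrigues(rv)[0]; P=R@t.ravel()+p
s=observe();print(P,Rot.from_matrix(Rt).as_euler('xyz',degrees=True))
T=Rot.from_euler('xyz',s['tool_rot'])
off=T.inv().apply(P-s['position']);print('origin in tool',off)
ty=1.572-.2302; by=Rot.from_euler('xyz',[np.pi,0,ty]).apply(off)
tgt=np.array([.5546,.238])-by[:2];print(tgt)
for z in(.16,.135,.083): print(z,rel(*tgt,z,ty))
E
```

```text
[0.48383891 0.00893947 0.09714084] [ -0.73999865   0.34171445 -21.43590584]
origin in tool [-0.00184419  0.00162225  0.06604734]
[0.55343873 0.2401643 ]
0.16 [ 4.776e-01 -3.640e-02  6.100e-03 -7.000e-04  3.000e-04 -6.930e-02]
0.135 [ 4.776e-01 -3.630e-02  5.610e-02 -7.000e-04  3.000e-04 -6.930e-02]
0.083 [ 4.777e-01 -3.620e-02  1.601e-01 -7.000e-04  3.000e-04 -6.930e-02]
```

Emit:
{"name": "play_rows", "arguments": {
  "deltas": [
    [0.03,-0.003,0,0,0,-0.005,1],
    [0.09,-0.007,0,0,0,-0.015,1],
    [0.16,-0.012,0,0,0,-0.025,1],
    [0.23,-0.018,0,0,0,-0.035,1],
    [0.3,-0.024,0,0,0,-0.045,1],
    [0.37,-0.029,0,0,0,-0.055,1],
    [0.43,-0.033,0,0,0,-0.063,1],
    [0.465,-0.035,0,0,0,-0.068,1],
    [0.477,-0.036,0.01,0,0,-0.07,1],
    [0.478,-0.036,0.04,0,0,-0.07,1]
  ]
}}

```text
clock: 6.05
position: [0.5543, 0.2415, 0.1435]
tool_rot: [3.141, -0.001, 1.344]
force: [1.7, -0.2, -4.8]
grip_width: 0.0264
finger_force: 119.0
```

Emit:
{"name": "play_rows", "arguments": {
  "deltas": [
    [0,0,0,0,0,0,1],
    [0,0,0,0,0,0,1],
    [0,0,0,0,0,0,1]
  ]
}}

```text
clock: 6.35
position: [0.5544, 0.2397, 0.1444]
tool_rot: [3.142, 0.0, 1.342]
force: [1.2, -0.6, -3.2]
grip_width: 0.0268
finger_force: 118.7
```

```bash
python3 - <<'E'
from h import *
import pickle
s=observe();print(s['position'],s['tool_rot'],s['force'],s['grip_width'],rel(.5534,.2402,s['position'][2],1.340))
pickle.dump(cal('wrist'),open('w3.pkl','wb'))
im=grab_frame('wrist')[:,:,::-1];cv2.imwrite('pics/w3.png',cv2.resize(im,(800,600),interpolation=cv2.INTER_CUBIC))
E
```

```text
[0.55437667 0.23965898 0.14439329] [3.14151580e+00 2.19953028e-04 1.34225960e+00] [ 1.17816453 -0.62547658 -3.17572393] 0.02682102681603651 [ 0.0006 -0.0021 -0.      0.      0.0001  0.0011]
```

View pics/w3.png

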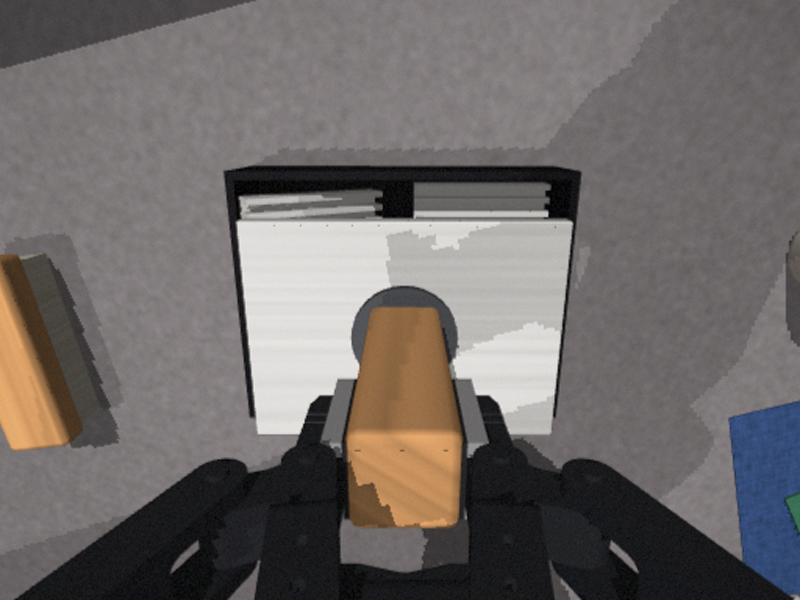

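The foot is centred and aligned over the box: rim far corners at (226,172) and (580,172), foot edge from 237 to 573. I'll press down gradually.

Emit:
{"name": "play_rows", "arguments": {
  "deltas": [
    [0.0,-0.001,0.015,0,0,0,1],
    [0.0,-0.002,0.03,0,0,0,1],
    [0.0,-0.002,0.044,0,0,0,1],
    [0.0,-0.002,0.052,0,0,0,1],
    [0.0,-0.002,0.058,0,0,0,1],
    [0.0,-0.002,0.064,0,0,0,1],
    [0.0,-0.002,0.068,0,0,0,1]
  ]
}}

```text
clock: 7.1
position: [0.5534, 0.2406, 0.1101]
tool_rot: [3.142, -0.0, 1.343]
force: [0.6, -0.6, -2.5]
grip_width: 0.0267
finger_force: 118.9
```

Emit:
{"name": "play_rows", "arguments": {
  "deltas": [
    [0,0,0.004,0,0,0,1],
    [0,0,0.01,0,0,0,1],
    [0,0,0.016,0,0,0,1],
    [0,0,0.022,0,0,0,1]
  ]
}}

```text
clock: 7.5
position: [0.5533, 0.2406, 0.0991]
tool_rot: [-3.142, -0.0, 1.343]
force: [-0.3, -0.5, -4.2]
grip_width: 0.0268
finger_force: 119.0
```

Emit:
{"name": "play_rows", "arguments": {
  "deltas": [
    [0,0,0.006,0,0,0,1],
    [0,0,0.012,0,0,0,1],
    [0,0,0.018,0,0,0,1],
    [0,0,0.023,0,0,0,1]
  ]
}}

```text
clock: 7.9
position: [0.5533, 0.2406, 0.0875]
tool_rot: [-3.141, 0.0, 1.343]
force: [-0.5, -1.5, -3.8]
grip_width: 0.027
finger_force: 119.0
```

Emit:
{"name": "play_rows", "arguments": {
  "deltas": [
    [0,0,0.003,0,0,0,1],
    [0,0,0.006,0,0,0,1],
    [0,0,0.008,0,0,0,1]
  ]
}}

```text
clock: 8.2
position: [0.5533, 0.2406, 0.0837]
tool_rot: [-3.142, -0.0, 1.343]
force: [1.0, -0.2, -3.4]
grip_width: 0.0267
finger_force: 119.0
```

Emit:
{"name": "play_rows", "arguments": {
  "deltas": [
    [0,0,0.003,0,0,0,1],
    [0,0,0.006,0,0,0,1],
    [0,0,0.006,0,0,0,1]
  ]
}}

```text
clock: 8.5
position: [0.5535, 0.2406, 0.083]
tool_rot: [3.14, 0.0, 1.343]
force: [-13.4, -7.9, 36.3]
grip_width: 0.0271
finger_force: 124.0
```

```bash
python3 - <<'E'
from h import *
s=observe();print(s['position'],s['force'])
im=grab_frame('side')[170:310,95:295][:,:,::-1];cv2.imwrite('pics/s4.png',cv2.resize(im,None,fx=4,fy=4,interpolation=cv2.INTER_CUBIC))
E
```

```text
[0.55345523 0.24063491 0.08300292] [-13.38065156  -7.91249973  36.33410078]
```

View pics/s4.png

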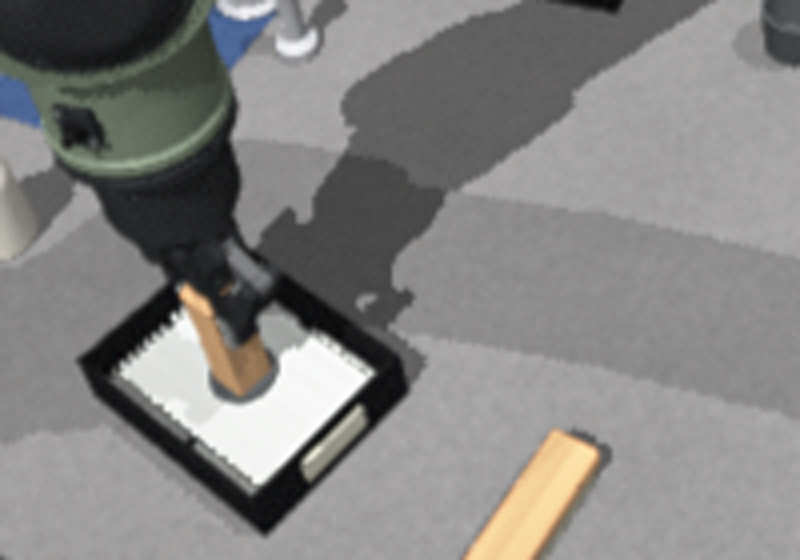

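The foot sits deep and level in the box, with about 37 N at the depth of flat sinks. Now I'll lift out.

Emit:
{"name": "play_rows", "arguments": {
  "deltas": [
    [0,0,0,0,0,0,1],
    [0,0,-0.02,0,0,0,1],
    [0,0,-0.06,0,0,0,1],
    [0,0,-0.11,0,0,0,1],
    [0,0,-0.16,0,0,0,1],
    [0,0,-0.17,0,0,0,1]
  ]
}}

```text
clock: 9.15
position: [0.5544, 0.2412, 0.1685]
tool_rot: [3.139, -0.002, 1.343]
force: [0.3, 0.0, -3.3]
grip_width: 0.0268
finger_force: 119.2
```

```bash
python3 -c "
from h import *
s=observe();print(s['position'],s['force'],rel(.484,.006,s['position'][2],1.2))"
```

```text
[0.55438636 0.2412281  0.16846837] [ 0.28806797  0.04274326 -3.34598193] [-0.4901 -0.0309 -0.0013  0.0014 -0.0012  0.0683]
```

Emit:
{"name": "play_rows", "arguments": {
  "deltas": [
    [-0.03,-0.003,0,0,0,0.005,1],
    [-0.09,-0.007,0,0,0,0.015,1],
    [-0.16,-0.012,0,0,0,0.025,1],
    [-0.23,-0.016,0,0,0,0.035,1],
    [-0.3,-0.02,0,0,0,0.045,1],
    [-0.37,-0.024,0,0,0,0.055,1],
    [-0.44,-0.028,0,0,0,0.063,1],
    [-0.48,-0.03,0.02,0,0,0.068,1],
    [-0.49,-0.031,0.06,0,0,0.068,1],
    [-0.49,-0.031,0.1,0,0,0.068,1]
  ]
}}

```text
clock: 10.15
position: [0.482, 0.0035, 0.1146]
tool_rot: [-3.141, 0.001, 1.198]
force: [0.5, 0.1, -3.9]
grip_width: 0.0268
finger_force: 119.1
```

```bash
python3 - <<'E'
from h import *
s=observe();print(s['position'],s['force'])
im=grab_frame('side')[170:310,95:295][:,:,::-1];cv2.imwrite('pics/s5.png',cv2.resize(im,None,fx=4,fy=4,interpolation=cv2.INTER_CUBIC))
E
```

```text
[0.48195127 0.00349294 0.11460369] [ 0.51175669  0.14074206 -3.92771273]
```

View pics/s5.png

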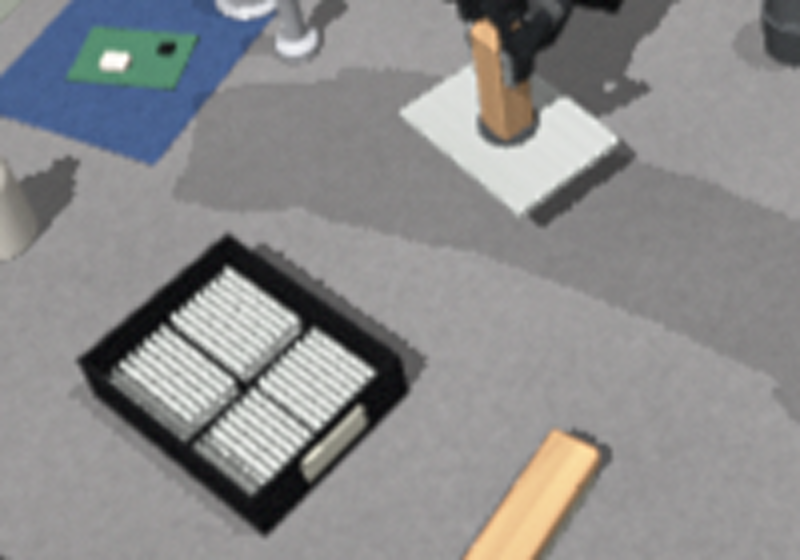

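All four sinks lie flat: (235,320), (175,380), (315,375) and (250,440). Now I'll lower the tamper to the bench, slowly at the end.

Emit:
{"name": "play_rows", "arguments": {
  "deltas": [
    [0,0,0.02,0,0,0,1],
    [0,0,0.045,0,0,0,1],
    [0,0,0.065,0,0,0,1],
    [0,0,0.08,0,0,0,1],
    [0,0,0.09,0,0,0,1],
    [0,0,0.094,0,0,0,1],
    [0,0,0.095,0,0,0,1],
    [0,0,0.095,0,0,0,1]
  ]
}}

```text
clock: 11.0
position: [0.4831, 0.0055, 0.0685]
tool_rot: [3.141, -0.0, 1.201]
force: [-0.2, -0.3, -4.1]
grip_width: 0.0268
finger_force: 119.4
```

Emit:
{"name": "play_rows", "arguments": {
  "deltas": [
    [0,0,0.002,0,0,0,1],
    [0,0,0.004,0,0,0,1],
    [0,0,0.006,0,0,0,1],
    [0,0,0.006,0,0,0,1]
  ]
}}

```text
clock: 11.4
position: [0.4829, 0.0054, 0.0652]
tool_rot: [-3.141, 0.0, 1.201]
force: [-0.4, -0.4, -4.0]
grip_width: 0.0267
finger_force: 119.4
```

Emit:
{"name": "play_rows", "arguments": {
  "deltas": [
    [0,0,0.001,0,0,0,1],
    [0,0,0.002,0,0,0,1],
    [0,0,0.002,0,0,0,1]
  ]
}}

```text
clock: 11.7
position: [0.483, 0.0054, 0.065]
tool_rot: [3.141, 0.0, 1.201]
force: [-6.5, -0.7, 17.4]
grip_width: 0.0269
finger_force: 122.2
```

The foot is on the bench. Release, then retreat straight up.

Emit:
{"name": "play_rows", "arguments": {
  "deltas": [
    [0,0,0,0,0,0,0.4],
    [0,0,0,0,0,0,0],
    [0,0,0,0,0,0,0],
    [0,0,0,0,0,0,0],
    [0,0,-0.01,0,0,0,0],
    [0,0,-0.05,0,0,0,0],
    [0,0,-0.1,0,0,0,0],
    [0,0,-0.17,0,0,0,0],
    [0,0,-0.24,0,0,0,0],
    [0,0,-0.25,0,0,0,0]
  ]
}}

```text
clock: 12.7
position: [0.4844, 0.0056, 0.193]
tool_rot: [3.137, -0.002, 1.201]
force: [0.6, 0.6, -1.2]
grip_width: 0.0853
finger_force: 0.0
```

Emit:
{"name": "play_rows", "arguments": {
  "deltas": [
    [0,0,0,0,0,0,0],
    [0,0,0,0,0,0,0],
    [0,0,0,0,0,0,0]
  ]
}}

```text
clock: 13.0
position: [0.4824, 0.0054, 0.1883]
tool_rot: [-3.14, 0.001, 1.201]
force: [0.2, 0.7, 0.1]
grip_width: 0.0854
finger_force: 0.0
```

```bash
python3 - <<'E'
from h import *
im=grab_frame('side')[150:310,95:295][:,:,::-1];cv2.imwrite('pics/s6.png',cv2.resize(im,None,fx=3,fy=3,interpolation=cv2.INTER_CUBIC))
E
```

```text
(no output)
```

View pics/s6.png

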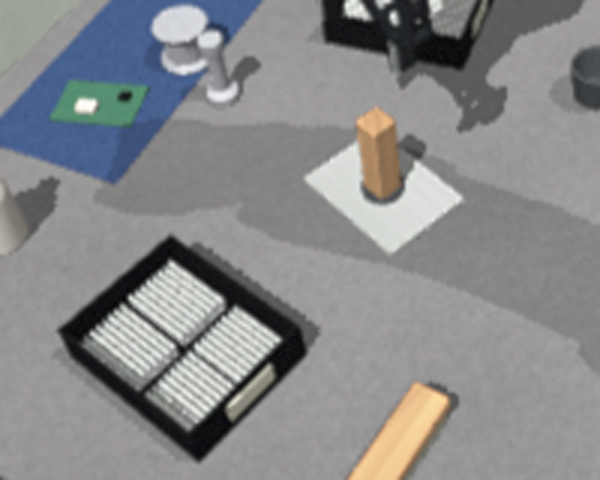

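The tamper stands upright at (380,190), the gripper is clear, and the sinks lie flat in the box at (185,340).

```bash
python3 -c "
from workcell import *
print(job_done())"
```

```text
the job is handed in; nothing more can be done
None
```

I tamped the two leaning heat sinks flat, stood the tamper back on the bench on its foot, and handed the job in at about 13 s; no verdict came back.

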